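Focus the bench viewer and hold the soap ball tray up to its lens

ROBOT

A 6-joint arm with a two-finger parallel gripper is mounted at the origin on a cart in front of the work surface, level with it; the furniture and walls round the work are solid. World frame = base frame: x ahead of the robot, y to its left, z up, the work surface at z = 0. Lengths are in mm, angles in rad, forces in N, time in s.
With the tool pointing down it reaches from about 300 to 775 mm from the base axis. Payload 14.6 kg.
Tool frame: the origin (TCP) lies at the very end of the fingers, on their centre line; the grasp point (between the pads) lies 19 mm behind it; z points along the fingers, y is the line along which they close (so a half turn about z gives the same grasp; the last joint's range is limited). The gripper opens to 94 mm and grips with 3 to 60 N. Pads are 16 mm wide; open, the fingers measure 119 mm over their backs; the gripper's body (75 mm by 177 mm) begins 78 mm behind the grasp point.
Start: joints at [-1.272, 0.3, 1.521, -0, 1.321, -0.067], TCP at [196.725, -513.603, 177.946] pointing down, gripper open.
Joint ranges: [-3.03, 3.03], [-0.79, 2.21], [0.23, 2.52], [-1.04, 4.18], [0, 3.07], [-2.55, 2.55]. Speed limits (rad/s): [2.22, 2.22, 2.57, 3.14, 3.14, 3.14].

INTERFACE

Orientations are given as [roll, pitch, yaw] about the fixed x, y, z axes, in that order (R = Rz(yaw) Ry(pitch) Rx(roll)).
In Python, from cell import manip, camera, get_calibration gives the robot as it stands. The module is installed in compiled form; this text tells all that it offers.
- The arm moves only by the tool jog_arm, never from a script. Its argument "plan" is one flat list of numbers, 6 for each row, row after row: the shift along the world's x, y, z in m, then the turn, a rotation vector about the world's x, y, z in degrees. A call has 1 to 20 rows; each row is the pose to reach, as a shift and turn from the pose commanded when the call began; what a row does not reach only later rows make up. A row lasts 1/10 s, in which the tool goes at most 50 mm and 8.59 degrees, less where a joint would pass 70% of its speed; a pose out of reach is approached as far as the arm can. A call with a gripper value outside its range is refused whole. "claw" is the finger opening in m, from 0 to 0.094, set as the call begins (left out, the last holds). The fingers move at their own pace and stop on an object; "force" is the grip in N (left out, the last holds). Time passes only in rows, so rows that repeat a pose let the fingers close. It gives the time, the measured TCP pose, the force, the opening and the grip force at its end, in the units of the state.
- manip.read_state(): the state, without advancing time (a new reading comes with each control period).
- camera(name): name is "scene" or "side" or "wrist"; returns (picture, depth): 420x560x3 uint8, red, green, blue; 420x560 float32, mm along the optical axis (not along the pixel's ray), 0 where there is no reading.
- get_calibration(name): a dict with "fx", "fy", "cx", "cy" (pixels), "origin" and "attitude" of the camera in the world. Camera axes: x right, y down, z forward; pixel columns grow to the right and rows downward; lengths in mm; the calibration is good to about 2 mm. The wrist camera is an equidistant fisheye: a pixel r from the principal point sees the ray r / f radians off the axis. A picture is of the moment at which its call begins: read the wrist's pose just before it. get_calibration takes no time and is no camera call; for the wrist camera it gives the pose at the moment of the call.
- manip.sign_off(): hands the job in; it is judged then, once.
The state is a dict: "clock": time; "joints": joint angles; "qd": joint speeds; "effort": joint torques, N m; "eef_pos": TCP position; "eef_rot": TCP orientation; "wrist_force": force on the tool from outside, world axes, zero at the start; "moment": the same for the moment, N m; "finger_gap": finger opening in mm; "finger_force": force on a finger pad.
Only numpy, scipy, OpenCV 4.12 (cv2) and the standard library are available. Lean on these libraries where they do the work, as an engineer would, in place of code of your own. Each camera call takes 0.05 s, during which the arm holds its last target. There are 200 camera calls.

TASK

First turn the focus knob on top of the bench viewer until its pointer stands at the index mark on the collar. Then pick up the tray that carries the loose soap ball by its upright fin, carry it level so that the ball stays in its shallow pocket, and finish while still holding the tray level and still, clear of everything, with the ball centred in front of the viewer's lens about 5 cm from the glass. Leave the empty tray and the things around where they are.

Things in the scene. Friction and masses are not known exactly. Their poses are not given: they have to be found in the camera images.
- viewer: bench viewer, a grey box 90 x 96 mm (x, y) and 150 mm tall on a 104 x 110 mm foot, fixed to the table; origin at the centre of its underside; a black lens barrel (54 mm across at its root, 48 mm at the glass, 25 mm long) stands out of its -x side at 110 mm height and looks along -x; on its flat top is the focus knob
- view_point (a point): the point where the ball's centre belongs: on the lens axis, 50 mm in front of the glass, 110 mm above the table; its x axis points into the lens (viewer's +x)
- lens_face (a point): centre of the lens glass, 70 mm in front (-x) of the viewer's origin, 110 mm above the table
- knob_grip (a point): where to grip the knob, on its vertical axis, 178 mm above the table. Black disc 64 mm across (top at 157 mm) with a straight bar across it, 14 mm thick, 50 mm long, 157 to 187 mm above the table; a white line marks the pointer half of the bar. This frame turns with the knob: bar along y, pointer along -y
- focus_knob (a joint): angle of the focus knob (rad): 0 when the pointer is along the viewer's -y, growing clockwise seen from above (at pi/2 the pointer is along the viewer's -x). Range -0.3 to 2.0; light friction (0.05 N m), stays where it is left
- focus_mark (a joint): angle of the index mark (rad), same zero and sense as the knob: the pointer stands at the mark when the two are equal. The mark is locked and cannot be moved
- knob_pointer (a point): end of the pointer on the knob's rim, 32 mm from the axis
- index_mark (a point): where the pointer's end belongs: 32 mm from the knob's axis at the angle of the black dash (4 x 10 mm) on the aluminium collar
- tray: aluminium tray that carries the ball, loose, 0.16 kg, balanced at its fin. Plate 134 x 56 x 6 mm, x = -61 to +73 mm; origin under the fin at the underside. Upright fin at x = y = 0: 36 mm long (x), 12 mm thick (y), 6 to 48 mm above the underside. Pocket at x = +50 mm: ring 24 mm inside, 34 mm outside, rim 2.5 mm high. Counterweight bar at x = -50 mm
- tray_grip (a point): middle of the upper part of the tray's fin, 34 mm above the tray's underside, to be pinched across its 12 mm (along y of this frame)
- tray_pocket (a point): where the ball's centre is when it sits in the middle of the pocket: x = +50 mm, 21 mm above the tray's underside
- ball_center (a point): centre of the loose white soap ball, 30 mm in diameter, about 20 g; it can roll about 4 mm within the pocket and leaves it if the tray is tipped past about 30 degrees
- spare_tray: an identical empty tray, without a ball, to be left alone; origin as for tray
- soap_ring: ring-shaped soap, 69 mm across, 22 mm high, bystander; origin at the underside
- soap_round_7: fluted round soap, 54 mm across, 30 mm high, bystander; origin at the underside
- tin_3: round open tin, 57 mm across, 20 mm high, bystander; origin at the underside
- soap_stamp: turned wooden stamp, 38 mm across, 54 mm high, bystander; origin at the underside
- pot_5: small clear sample pot, 28 mm square, 19 mm high, bystander; origin at the underside
- ball: the soap ball itself (its frame turns as it rolls: use ball_center)
Things that resemble listed ones, but are neither listed nor needed, are in the scene too. What is shaped like the tray but green is not meant.

How it is judged:
By the outcome, as a careful person would: the job done as asked, in the order asked, and still so for the second after the job is handed in, while the arm keeps its last pose, push and grip.
It also fails if it takes over 61 s, if anything falls off the work surface, if the arm or the gripper's body presses on something with over 40 N, if the wrist force passes 120 N, or if a joint passes its speed limit or range.

## Working session

There is one attempt and no reset: what is moved stays moved. The work goes in short steps, Python scripts to look and compute and a tool call to move; the robot and the scene stay as the last step left them, time stands still between calls to the robot, and variables do not carry over. Pictures are saved under pics/ and viewed, at most 10 in all, crops included, and the job is handed in when it is done.

Besides the shell and the picture viewer there is one more tool, called after "Call:" as name(argument=value, ...) on one line, values as JSON. jog_arm: Moves the arm, as the interface text tells. Its arguments: {"type":"object","properties":{"plan":{"type":"array"},"claw":{"type":"number"},"force":{"type":"number"}},"required":["plan"]}

```bash
mkdir -p pics; cat > h.py <<'E'
import numpy as np, cv2
from cell import manip, camera, get_calibration
from scipy.spatial.transform import Rotation as R
def att(c):
    a=np.array(c["attitude"],float)
    return a if a.shape==(3,3) else R.from_euler('xyz',a).as_matrix()
def world(u,v,d,c):
    p=np.stack([(u-c["cx"])/c["fx"]*d,(v-c["cy"])/c["fy"]*d,d],-1)
    return p@att(c).T+np.array(c["origin"])
def cloud(d,c):
    v,u=np.mgrid[:d.shape[0],:d.shape[1]]
    return world(u,v,d.astype(float),c)
def plane(u,v,z,c):
    r=att(c)@np.array([(u-c["cx"])/c["fx"],(v-c["cy"])/c["fy"],1.]); o=np.array(c["origin"])
    return o+r*(z-o[2])/r[2]
E
python3 - <<'E'
from h import *
for n in("scene","side"):
    p,d=camera(n); c=get_calibration(n); print(n,c)
    np.savez(n+'.npz',p=p,d=d); cv2.imwrite(f'pics/{n}.png',p[...,::-1])
print(get_calibration("wrist")); print(manip.read_state())
E
```

```text
scene {'fx': 476.4548520777979, 'fy': 476.4548520777979, 'cx': 280.47377706351864, 'cy': 214.70129537391094, 'origin': array([-385.76272919,  634.58655888,  623.52249052]), 'attitude': array([-1.99399596,  0.00220201, -2.19931239])}
side {'fx': 478.7731161306734, 'fy': 478.7731161306734, 'cx': 274.53800583633625, 'cy': 200.4056491001127, 'origin': array([  329.09785813, -1131.44322249,   855.09722485]), 'attitude': array([-2.13145638,  0.02581844, -0.18025133])}
{'fx': 325.19226210127806, 'fy': 325.19226210127806, 'cx': 282.0694501174118, 'cy': 215.42583933124783, 'origin': array([ 265.30978537, -487.38265791,  383.90535034]), 'attitude': array([ 2.88650692e+00,  1.45608532e-03, -1.20468630e+00])}
{'clock': 0.1, 'joints': array([-1.27158601e+00,  3.00417359e-01,  1.52150642e+00, -2.10412127e-05,
        1.32071827e+00, -6.66340458e-02]), 'qd': array([-0.00012407, -0.00233715, -0.00152496,  0.00061044, -0.00197723,
       -0.00060758]), 'effort': array([ 1.28543197e-04, -5.32647979e+01, -3.53281689e+01,  7.08647934e-02,
        2.35029700e-02, -7.48771549e-05]), 'eef_pos': array([ 196.65163617, -513.35822627,  177.44741414]), 'eef_rot': array([-3.14054423e+00, -4.95376910e-05,  3.65849550e-01]), 'wrist_force': array([-0.95866981, -0.39442061,  0.98450798]), 'moment': array([ 0.05738185, -0.02549241,  0.00035189]), 'finger_force': 0.0, 'finger_gap': 93.79688670233298}
```

View pics/scene.png

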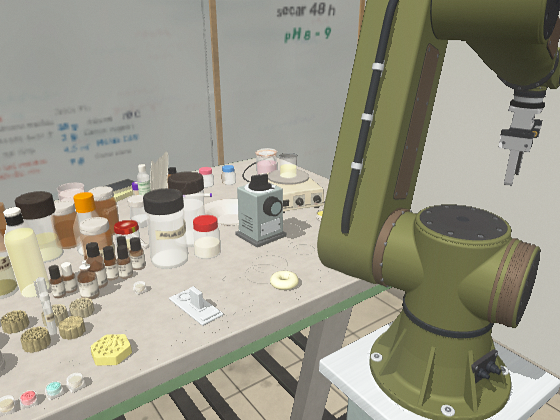

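View pics/side.png

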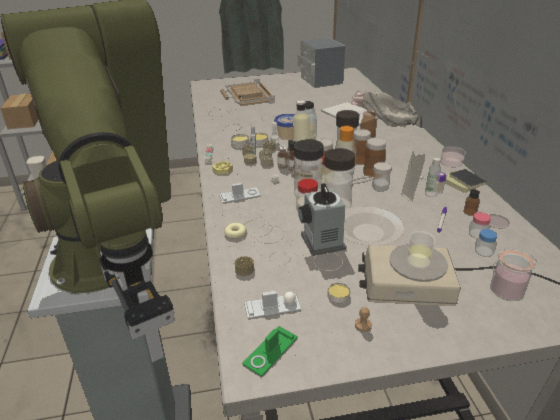

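The scene view shows the viewer at (262,212) and the spare tray at (195,305). The side view shows the viewer at (323,222) with its knob at (322,192) and its lens to the left at (304,212). It also shows the tray with the ball at (272,303), ball at (290,298), and the green decoy at (270,350).

```bash
python3 - <<'E'
from h import *
z=np.load('side.npz'); c=get_calibration("side"); P=cloud(z['d'],c)
def pr(n,u,v): print(n,P[v,u].round())
for n,u,v in [("ball",290,298),("fin",269,299),("knob",322,192),("lens",304,212),("boxtop",330,200),("table",240,280),("trayL",252,308),("ringsoap",235,231),("round",244,266),("tin",339,292)]: pr(n,u,v)
# box points
sel=(P[...,2]>100)&(P[...,2]<200)&(np.mgrid[:420,:560][1]>290)&(np.mgrid[:420,:560][1]<350)&(np.mgrid[:420,:560][0]>175)&(np.mgrid[:420,:560][0]<235)
Q=P[sel]
for lo in range(100,200,10):
    q=Q[(Q[:,2]>=lo)&(Q[:,2]<lo+10)]
    if len(q): print(lo,len(q),np.percentile(q,[3,50,97],axis=0)[:,:2].round().tolist())
# tray ones
m=np.zeros(z['d'].shape,bool); m[285:320,240:305]=True
q=P[m&(P[...,2]>3.5)&(P[...,2]<60)]
r=cv2.minAreaRect(q[q[:,2]<14][:,:2].astype(np.float32)); print(r)
f=q[q[:,2]>34]; print('fin',len(f),f.mean(0),cv2.minAreaRect(f[:,:2].astype(np.float32)))
p=z['p'][160:330,220:370,::-1]
cv2.imwrite('pics/crop.png',cv2.resize(p,None,fx=4,fy=3.5,interpolation=cv2.INTER_CUBIC)[:600])
# joints near
E
```

```text
ball [ 500. -285.   31.]
fin [ 450. -276.   29.]
knob [642. -43. 172.]
lens [586. -67. 130.]
boxtop [660. -61. 155.]
table [ 390. -159.    0.]
trayL [ 406. -279.   11.]
ringsoap [400.  36.  22.]
round [ 405. -140.   29.]
tin [ 629. -271.   13.]
100 313 [[580.0, -93.0], [652.0, 91.0], [756.0, 151.0]]
110 211 [[579.0, -94.0], [652.0, -74.0], [758.0, 119.0]]
120 235 [[580.0, -94.0], [647.0, -67.0], [759.0, 112.0]]
130 221 [[583.0, -94.0], [636.0, -59.0], [754.0, 96.0]]
140 292 [[603.0, -94.0], [637.0, -76.0], [693.0, 1.0]]
150 309 [[609.0, -86.0], [641.0, -54.0], [684.0, -9.0]]
160 31 [[639.0, -73.0], [644.0, -64.0], [669.0, -28.0]]
170 25 [[642.0, -70.0], [643.0, -64.0], [653.0, -27.0]]
180 55 [[641.0, -68.0], [648.0, -47.0], [654.0, -20.0]]
((453.3575134277344, -255.61260986328125), (115.6573257446289, 147.7376251220703), 83.17573547363281)
fin 117 [ 457.37111995 -275.77940605   42.61628846] ((470.28466796875, -274.5609130859375), (14.360406875610352, 75.06379699707031), 89.82686614990234)
```

View pics/crop.png

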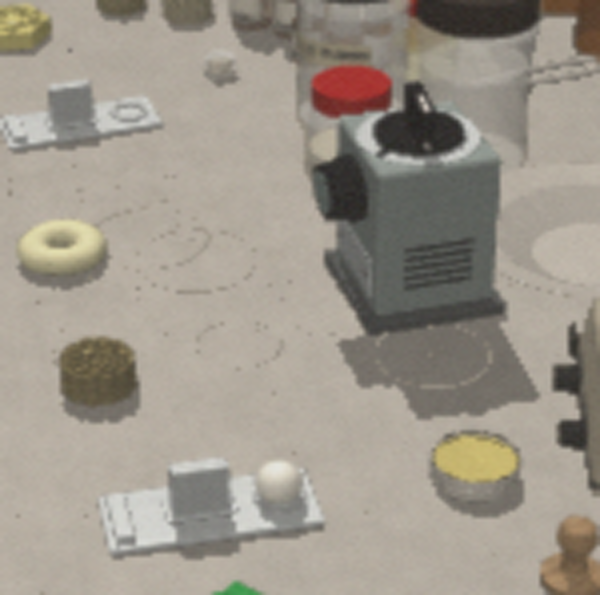

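The crop shows the knob with its bar roughly along y. The black index dash is at front-left, (383,155), and the ball sits in its pocket at (279,483). I'll move above the viewer for a close look with the wrist camera.

Call:
jog_arm(plan=[0.02,0.02,0.025,0,0,4,0.045,0.05,0.05,0,0,9,0.07,0.08,0.075,0,0,14,0.1,0.11,0.1,0,0,19,0.13,0.145,0.1,0,0,24,0.16,0.18,0.1,0,0,29,0.19,0.21,0.1,0,0,34,0.22,0.245,0.1,0,0,39,0.25,0.28,0.1,0,0,44,0.28,0.315,0.1,0,0,49,0.31,0.35,0.1,0,0,54,0.34,0.38,0.1,0,0,59,0.37,0.415,0.1,0,0,64,0.39,0.44,0.1,0,0,67,0.4,0.45,0.1,0,0,69,0.4,0.45,0.1,0,0,69,0.4,0.45,0.1,0,0,69])

```text
clock: 1.8
eef_pos: [596.2, -64.5, 277.8]
eef_rot: [-3.141, 0.0, 1.568]
wrist_force: [-0.3, 0.7, 0.7]
finger_gap: 93.8
finger_force: 0.0
```

```bash
cat >> h.py <<'E'
def wray(u,v,c):
    x,y=(u-c["cx"])/c["fx"],(v-c["cy"])/c["fy"]; t=np.hypot(x,y); s=np.sinc(t/np.pi)
    return np.stack([x*s,y*s,np.cos(t)],-1)@att(c).T
def wplane(u,v,z,c):
    r=wray(np.asarray(u,float),np.asarray(v,float),c); o=np.array(c["origin"])
    return o+r*((z-o[2])/r[...,2])[...,None]
def wproj(P,c):
    q=(np.asarray(P,float)-c["origin"])@att(c); h=np.hypot(q[...,0],q[...,1]); t=np.arctan2(h,q[...,2])/np.maximum(h,1e-9)
    return np.stack([c["cx"]+c["fx"]*t*q[...,0],c["cy"]+c["fy"]*t*q[...,1]],-1)
def ortho(p,c,cx,cy,z,half,n=600):
    # picture of plane z: right=+x, up=+y
    s=2*half/n; j,i=np.meshgrid(np.arange(n),np.arange(n))
    uv=wproj(np.stack([cx-half+j*s,cy+half-i*s,np.full(j.shape,z)],-1),c).astype(np.float32)
    return cv2.remap(p,uv[...,0],uv[...,1],cv2.INTER_CUBIC)
E
python3 - <<'E'
from h import *
s=manip.read_state(); c=get_calibration("wrist"); p,d=camera("wrist"); np.savez('w1.npz',p=p,d=d,**{k:np.array(v) for k,v in c.items()})
print(s['eef_pos'],s['eef_rot'],s['joints'],c)
cv2.imwrite('pics/w1.png',p[...,::-1])
E
```

```text
[596.22740628 -64.4945413  277.75295028] [-3.14103191e+00  1.62249587e-04  1.56845718e+00] [-1.68694045e-01  3.64738429e-01  1.20763789e+00 -2.52862564e-04
  1.56974247e+00 -1.66354525e-01] {'fx': 325.19226210127806, 'fy': 325.19226210127806, 'cx': 282.0694501174118, 'cy': 215.42583933124783, 'origin': array([596.63732701,   8.80404435, 484.21515393]), 'attitude': array([ 2.88631325e+00,  1.25805571e-04, -2.03812665e-03])}
```

View pics/w1.png

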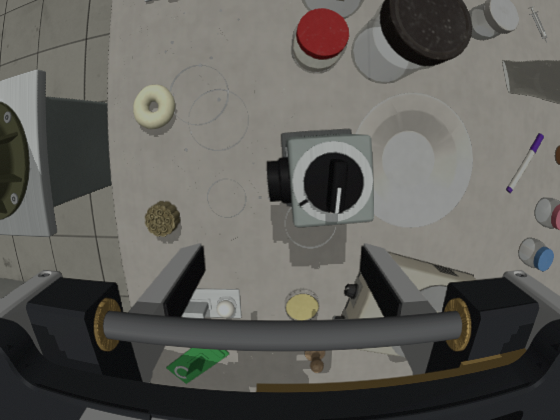

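The wrist view shows the knob at (335,182), with the white pointer line from (339,188) to (337,212). The black dash on the collar is at about (303,204), the lens points to -x at (278,180), and the tray with the ball is at bottom-left (226,308).

```bash
python3 - <<'E'
from h import *
z=np.load('w1.npz'); p=z['p']; c={k:z[k] for k in('fx','fy','cx','cy','origin','attitude')}
a=ortho(p,c,655,-30,151,75); b=ortho(p,c,655,-30,187,75)
cv2.imwrite('pics/o1.png',np.hstack([cv2.resize(a,(400,400)),cv2.resize(b,(400,400))])[...,::-1])
E
```

```text
(no output)
```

View pics/o1.png

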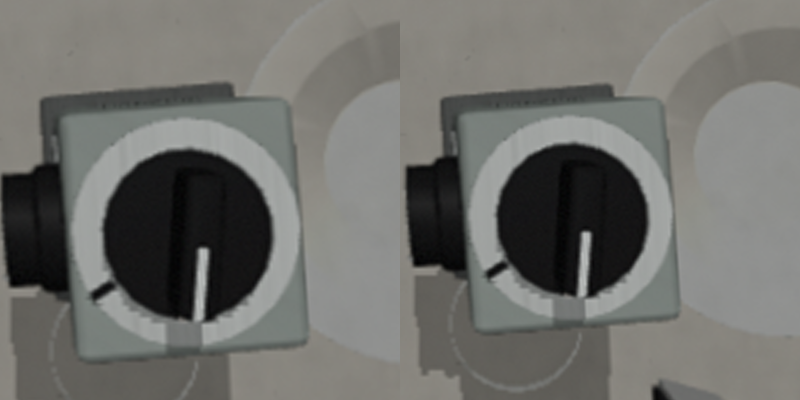

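The rectified crops show the collar centre at (186,232), the dash at (103,290) and the pointer line from (203,250) to (198,320) (left half). The box top is turned about 4.4° counter-clockwise. Next I'll fit these precisely.

```bash
cat > fit.py <<'E'
from h import *
def knob(p,c,cx=650,cy=-42,verbose=True):
    H=60;n=960;s=2*H/n
    def img(z): return cv2.cvtColor(ortho(p,c,cx,cy,z,H,n),cv2.COLOR_RGB2HSV).astype(int)
    w=lambda q:np.array([cx-H+q[0]*s,cy+H-q[1]*s])
    yy,xx=np.mgrid[:n,:n]
    A=img(151)
    # dark disc (z=157) ; collar outer edge
    col=((A[...,1]<25)&(A[...,2]>120)&(np.hypot(xx-n/2,yy-n/2)<50/s)).astype(np.uint8)
    col=cv2.morphologyEx(col,cv2.MORPH_OPEN,np.ones((9,9)))
    k=max(cv2.findContours(col,0,2)[0],key=cv2.contourArea); hull=cv2.convexHull(k); e=cv2.fitEllipse(hull)
    o=w(e[0]); r=np.hypot(xx-e[0][0],yy-e[0][1])*s
    dk=((A[...,2]<90)&(r>33.5)&(r<43)).astype(np.uint8)
    N,L,S,C=cv2.connectedComponentsWithStats(dk)
    out=[]
    for i in range(1,N):
        if S[i,4]*s*s>6: q=w(C[i]);out.append((round(S[i,4]*s*s,1),q.round(1),round(float(np.degrees(np.arctan2(-(q-o)[0],-(q-o)[1]))),2)))
    print('collar',o,np.array(e[1])*s,'dash',out)
    B=img(187); r=np.hypot(xx-n/2,yy-n/2)*s
    wl=((B[...,2]>130)&(r<26)).astype(np.uint8)
    wl=cv2.morphologyEx(wl,cv2.MORPH_OPEN,np.ones((5,5)))
    N,L,S,C=cv2.connectedComponentsWithStats(wl); i=1+np.argmax(S[1:,4]); v,u=np.nonzero(L==i)
    (q,wh,an)=cv2.minAreaRect(np.stack([u,v],-1).astype(np.float32)); l=cv2.fitLine(np.stack([u,v],-1).astype(np.float32),2,0,.01,.01).ravel()
    d=np.array([l[0],-l[1]]); d*=-np.sign(d[1])
    print('pointer line ctr',w(q),np.array(wh)*s,'ang cw from -y',np.degrees(np.arctan2(-d[0],-d[1])))
    return A,B
E
python3 - <<'E'
from fit import *
z=np.load('w1.npz'); p=z['p']; c={k:z[k] for k in('fx','fy','cx','cy','origin','attitude')}
knob(p,c)
# box top outline at z=150
a=cv2.cvtColor(ortho(p,c,650,-42,150,75),cv2.COLOR_RGB2HSV)
g=((a[...,1]>18)&(a[...,0]>55)&(a[...,0]<110)&(a[...,2]>105)).astype(np.uint8)
g=cv2.morphologyEx(g,cv2.MORPH_OPEN,np.ones((7,7)))
k=max(cv2.findContours(g,0,2)[0],key=cv2.contourArea); r=cv2.minAreaRect(k); s=.25
print('box',575+r[0][0]*s,33-r[0][1]*s,np.array(r[1])*s,r[2])
# tray and ball
a=ortho(p,c,457,-276,6,110,550)
cv2.imwrite('pics/t1.png',a[...,::-1])
E
```

```text
collar [650.28054047 -41.87763977] [99.35626984 99.62611389] dash [(np.float64(35.1), array([618.8, -63.7]), 55.31)]
pointer line ctr [666.3458786  -53.11109924] [12.41870308 43.78995895] ang cw from -y 33.51282Traceback (most recent call last):
  File "<stdin>", line 8, in <module>
ValueError: max() iterable argument is empty
```

```bash
python3 - <<'E'
from fit import *
z=np.load('w1.npz'); p=z['p']; c={k:z[k] for k in('fx','fy','cx','cy','origin','attitude')}
h=cv2.cvtColor(p,cv2.COLOR_RGB2HSV)
for n,P in dict(collar=(612,-42,151),collar2=(650,-4,151),shade=(650,-82,151),box=(612,0,150),box2=(688,-84,150),line=(652,-60,187),bar=(650,-30,187),disc=(670,-42,157),table=(560,0,0)).items():
    u,v=wproj(P,c).round().astype(int); print(n,u,v,h[v,u])
E
```

```text
collar 297 182 [ 70   5 163]
collar2 334 145 [ 70   5 164]
shade 332 219 [ 60   4 119]
box 297 141 [ 71  16 127]
box2 366 220 [ 73  17 104]
line 341 206 [120  14  18]
bar 340 175 [120  12  21]
disc 353 183 [30 12 21]
table 257 139 [ 26  16 131]
```

```bash
sed -i "s/(A\[...,1\]<25)&(A\[...,2\]>120)/(A[...,1]<11)\&(A[...,2]>100)/; s/r<26).astype/r<27).astype/; s/B\[...,2\]>130/B[...,2]>110/" fit.py
sed -i "s/B=img(187); r=.*/B=img(187); r=np.hypot(xx-e[0][0],yy-e[0][1])*s/" fit.py
python3 - <<'E'
from fit import *
z=np.load('w1.npz'); p=z['p']; c={k:z[k] for k in('fx','fy','cx','cy','origin','attitude')}
knob(p,c)
a=cv2.cvtColor(ortho(p,c,650,-42,150,75),cv2.COLOR_RGB2HSV)
g=((a[...,1]>12)&(a[...,0]>55)&(a[...,0]<110)&(a[...,2]>95)).astype(np.uint8)
g=cv2.morphologyEx(g,cv2.MORPH_OPEN,np.ones((7,7)))
k=max(cv2.findContours(g,0,2)[0],key=cv2.contourArea); r=cv2.minAreaRect(k); s=.25
print('box',575+r[0][0]*s,33-r[0][1]*s,np.array(r[1])*s,r[2])
a=ortho(p,c,457,-276,6,110,550)
cv2.imwrite('pics/t1.png',a[...,::-1])
E
```

```text
collar [649.66173553 -42.01028824] [86.25269318 86.79019165] dash [(np.float64(35.4), array([618.4, -63.9]), 54.97)]
pointer line ctr [658.67575836 -52.09008789] [26.42393112 43.15522766] ang cw from -y 55.949947
box 616.1921768188477 -78.8614501953125 [38.17071152 17.42099571] 44.664939880371094
```

View pics/t1.png

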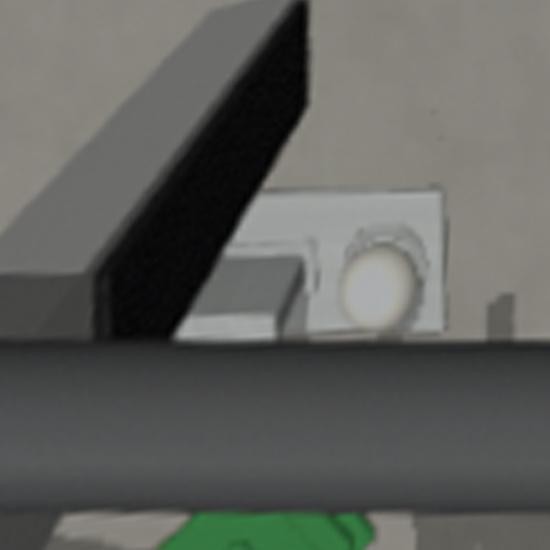

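The crop shows the tray plate's right end at about (440,190)–(440,330) and the ball at (380,285) inside its ring. The finger hides the rest, so I'll look at the tray closer later. Next I'll refine the pointer line and the box yaw.

```bash
sed -i "s/r<27).astype/r<24).astype/" fit.py
python3 - <<'E'
from fit import *
z=np.load('w1.npz'); p=z['p']; c={k:z[k] for k in('fx','fy','cx','cy','origin','attitude')}
A,B=knob(p,c)
a=cv2.cvtColor(ortho(p,c,650,-42,150,75),cv2.COLOR_RGB2HSV)
g=((a[...,0]>50)&(a[...,0]<110)&(a[...,2]>95)).astype(np.uint8)
g=cv2.morphologyEx(g,cv2.MORPH_CLOSE,np.ones((25,25)));g=cv2.morphologyEx(g,cv2.MORPH_OPEN,np.ones((45,45)))
k=max(cv2.findContours(g,0,2)[0],key=cv2.contourArea); r=cv2.minAreaRect(k); s=.25
print('box',575+r[0][0]*s,75-42-r[0][1]*s,np.array(r[1])*s,r[2])
E
```

```text
collar [649.66173553 -42.01028824] [86.25269318 86.79019165] dash [(np.float64(35.4), array([618.4, -63.9]), 54.97)]
pointer line ctr [658.67575836 -52.09008789] [26.42393112 43.15522766] ang cw from -y 55.949947
box 649.0404357910156 -40.49021911621094 [93.37626648 87.57894135] 85.28524017333984
```

Call:
jog_arm(plan=[0.02,0.01,0,0,0,-1,0.04,0.018,-0.01,0,0,-2,0.053,0.022,-0.03,0,0,-2.5,0.053,0.022,-0.06,0,0,-2.5,0.053,0.022,-0.09,0,0,-2.5,0.053,0.022,-0.105,0,0,-2.5,0.053,0.022,-0.114,0,0,-2.5,0.053,0.022,-0.114,0,0,-2.5], claw=0.06, force=12)

```text
clock: 2.65
eef_pos: [649.1, -42.6, 163.5]
eef_rot: [-3.141, 0.0, 1.525]
wrist_force: [0.4, -0.2, 0.6]
finger_gap: 59.9
finger_force: 0.0
```

Call:
jog_arm(plan=[0,0,0,0,0,0,0,0,0,0,0,0,0,0,0,0,0,0,0,0,0,0,0,0,0,0,0,0,0,0,0,0,0,0,0,0,0,0,0,0,0,0,0,0,0,0,0,0], claw=0.01)

```text
clock: 3.45
eef_pos: [649.7, -41.6, 163.9]
eef_rot: [-3.142, 0.0, 1.527]
wrist_force: [0.4, -0.0, 0.9]
finger_gap: 9.9
finger_force: 0.0
```

```bash
python3 - <<'E'
from fit import *
s=manip.read_state(); print(s['eef_pos'],np.degrees(s['eef_rot']),s['wrist_force'],s['moment'],s['finger_gap'],s['finger_force'])
E
```

```text
[649.72823401 -41.55310606 163.92523523] [-1.79997634e+02  7.09141931e-04  8.74638918e+01] [ 0.42859203 -0.04238065  0.85564558] [-0.0493232  -0.06736697 -0.0041175 ] 9.94060090988868 0.0
```

```bash
python3 - <<'E'
from fit import *
c=get_calibration("wrist"); p,d=camera("wrist"); np.savez('w2.npz',p=p,d=d,**{k:np.array(v) for k,v in c.items()})
ps,_=camera("side")
a=cv2.resize(p[140:420,140:430,::-1],None,fx=1.5,fy=1.5); b=cv2.resize(ps[160:260,280:370,::-1],None,fx=4,fy=4)
o=np.zeros((420,800,3),np.uint8); o[:420,:435]=a; o[:400,440:800]=b
cv2.imwrite('pics/w2.png',o)
E
```

```text
(no output)
```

View pics/w2.png

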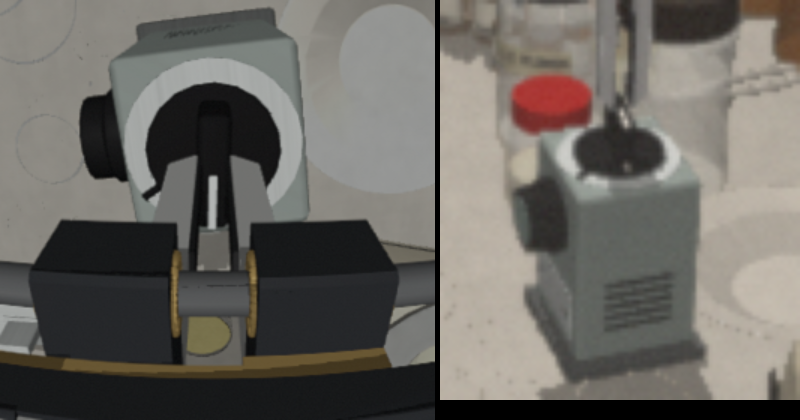

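The left half shows the fingers straddling the dark bar, with the white line from (213,178) to (213,228), yet the gap reads 9.9 mm with no force. I'll check the geometry with depth before going on.

```bash
python3 - <<'E'
from fit import *
z=np.load('w2.npz'); p=z['p']; d=z['d'].astype(float); c={k:z[k] for k in('fx','fy','cx','cy','origin','attitude')}
for P in [(649.7,-41.6,164),(649.7,-41.6,183),(642.7,-41.6,164),(644.7,-41.6,164),(649.7,-41.6,187),(649.7,-66,187),(649.7,-17,187)]: print(P,wproj(P,c).round(1))
v,u=np.mgrid[:420,:560]; x,y=(u-c['cx'])/c['fx'],(v-c['cy'])/c['fy']; t=np.hypot(x,y)
P=wray(u.astype(float),v.astype(float),c)*(d/np.cos(t))[...,None]+c['origin']
for v in (215,240,250,258,268,280,290):
    print(v,[tuple(P[v,u].round().astype(int).tolist()) for u in range(256,312,4)])
E
```

```text
(649.7, -41.6, 164) [281.7 243.4]
(649.7, -41.6, 183) [281.7 253.7]
(642.7, -41.6, 164) [271.3 243.9]
(644.7, -41.6, 164) [274.3 243.7]
(649.7, -41.6, 187) [281.7 256.1]
(649.7, -66, 187) [283.4 291.6]
(649.7, -17, 187) [279.8 216.9]
215 [(633, -23, 158), (636, -23, 157), (638, -23, 156), (641, -23, 157), (645, -19, 172), (647, -17, 181), (650, -18, 180), (652, -17, 182), (655, -18, 181), (657, -18, 179), (660, -24, 156), (663, -24, 157), (666, -24, 157), (668, -25, 156)]
240 [(632, -41, 156), (635, -41, 157), (637, -41, 157), (640, -41, 158), (644, -32, 185), (647, -31, 186), (649, -31, 187), (652, -31, 187), (654, -32, 186), (656, -32, 186), (660, -42, 156), (662, -42, 156), (665, -43, 156), (668, -43, 156)]
250 [(636, -31, 202), (638, -32, 201), (640, -32, 201), (643, -31, 202), (645, -34, 197), (646, -37, 187), (649, -38, 187), (651, -38, 186), (654, -38, 186), (656, -34, 198), (658, -33, 201), (660, -33, 202), (663, -33, 201), (665, -33, 202)]
258 [(637, -31, 214), (639, -32, 213), (641, -32, 213), (643, -32, 213), (645, -34, 209), (646, -43, 187), (649, -43, 187), (651, -43, 186), (653, -43, 186), (656, -34, 209), (658, -32, 214), (660, -33, 213), (662, -32, 214), (664, -33, 213)]
268 [(638, -31, 227), (640, -31, 227), (642, -32, 226), (644, -32, 227), (645, -33, 223), (646, -49, 187), (648, -50, 187), (651, -49, 187), (653, -50, 187), (655, -34, 224), (657, -32, 226), (659, -32, 227), (661, -33, 226), (663, -33, 227)]
280 [(639, -31, 240), (641, -32, 240), (642, -32, 239), (644, -33, 236), (645, -38, 227), (645, -58, 186), (648, -58, 186), (650, -58, 187), (653, -58, 186), (655, -39, 227), (657, -34, 237), (658, -32, 240), (660, -33, 239), (662, -33, 239)]
290 [(645, -8, 295), (641, -32, 249), (643, -33, 248), (644, -34, 246), (645, -43, 229), (645, -65, 186), (648, -65, 187), (650, -65, 187), (653, -65, 186), (655, -43, 228), (656, -34, 245), (658, -33, 249), (653, 32, 370), (658, -8, 296)]
```

```bash
python3 - <<'E'
from fit import *
for f in('w1','w2'):
    z=np.load(f+'.npz'); d=z['d'].astype(float); c={k:z[k] for k in('fx','fy','cx','cy','origin','attitude')}
    v,u=np.mgrid[:420,:560]; x,y=(u-c['cx'])/c['fx'],(v-c['cy'])/c['fy']; t=np.hypot(x,y)
    P=wray(u.astype(float),v.astype(float),c)*(d/np.cos(t))[...,None]+c['origin']
    if f=='w2':
        for uu in(262,268,272,298): print(uu,[(vv,tuple(P[vv,uu].round().astype(int).tolist())) for vv in range(238,254,2)])
    else:
        m=(P[...,2]>200)&(v<300); q=P[m]; print('w1 lowest finger z',np.percentile(q[:,2],[0,.1,1,5]),'tcp 277.8', q[q[:,2]<np.percentile(q[:,2],1)].mean(0))
print(get_calibration('wrist')['origin'])
# scene/side depth: fingertip lowest above knob
p,d=camera("side");c=get_calibration("side");P=cloud(d,c)
m=(abs(P[...,0]-650)<25)&(abs(P[...,1]+42)<25)&(P[...,2]>180)
for lo in range(180,240,5):
    q=P[m&(P[...,2]>=lo)&(P[...,2]<lo+5)]; print(lo,len(q),q[:,0].min().round() if len(q) else '',q[:,0].max().round() if len(q) else '',q[:,1].mean().round() if len(q) else '')
s=manip.read_state();print(s['joints'])
E
```

```text
w1 lowest finger z [304.24421525 305.10825687 308.3714076  316.81009958] tcp 277.8 [597.0017627  -61.00795877 306.63618862]
262 [(238, (636, -40, 157)), (240, (636, -41, 156)), (242, (636, -43, 157)), (244, (636, -44, 157)), (246, (639, -31, 196)), (248, (639, -31, 199)), (250, (639, -32, 201)), (252, (639, -32, 205))]
268 [(238, (640, -40, 156)), (240, (640, -41, 158)), (242, (640, -43, 156)), (244, (642, -32, 192)), (246, (642, -32, 194)), (248, (642, -32, 199)), (250, (643, -31, 202)), (252, (643, -32, 205))]
272 [(238, (644, -30, 186)), (240, (644, -32, 185)), (242, (644, -33, 186)), (244, (644, -34, 186)), (246, (644, -33, 191)), (248, (644, -33, 194)), (250, (645, -34, 197)), (252, (645, -33, 202))]
298 [(238, (661, -41, 156)), (240, (661, -42, 158)), (242, (661, -44, 156)), (244, (661, -45, 157)), (246, (659, -33, 195)), (248, (659, -33, 198)), (250, (659, -32, 203)), (252, (659, -33, 204))]
[653.11272175  31.60789199 370.37728935]
180 19 641.0 655.0 -50.0
185 25 641.0 657.0 -51.0
190 9 637.0 660.0 -46.0
195 13 636.0 662.0 -48.0
200 17 632.0 664.0 -48.0
205 22 632.0 664.0 -47.0
210 17 632.0 665.0 -47.0
215 21 632.0 664.0 -48.0
220 16 632.0 666.0 -49.0
225 15 632.0 665.0 -49.0
230 21 631.0 665.0 -49.0
235 16 632.0 667.0 -49.0
[-1.20179240e-01  5.39388304e-01  1.21778612e+00  1.20205124e-05
  1.38441554e+00 -7.58612322e-02]
```

Both depth sources put the real fingertips about 27 mm above the reported TCP: tips at z≈191 where the state says 164. The fingers therefore closed above the bar. I'll open, go 28 mm lower and close again.

Call:
jog_arm(plan=[0,0,0,0,0,0,0,0,0,0,0,0,0,0,0,0,0,0,0,0,0,0,0,0,0,0,0,0,0,0,0,0,-0.008,0,0,0,0,0,-0.018,0,0,0,0,0,-0.026,0,0,0,0,0,-0.026,0,0,0,0,0,-0.026,0,0,0], claw=0.05)

```text
clock: 4.6
eef_pos: [649.7, -41.6, 137.7]
eef_rot: [-3.141, -0.0, 1.526]
wrist_force: [-0.1, -0.1, 0.7]
finger_gap: 49.8
finger_force: 0.0
```

Call:
jog_arm(plan=[0,0,0,0,0,0,0,0,0,0,0,0,0,0,0,0,0,0,0,0,0,0,0,0,0,0,0,0,0,0,0,0,0,0,0,0,0,0,0,0,0,0,0,0,0,0,0,0], claw=0.005, force=15)

```text
clock: 5.4
eef_pos: [649.6, -41.6, 138.0]
eef_rot: [-3.141, 0.0, 1.526]
wrist_force: [-4.0, 0.7, 2.5]
finger_gap: 14.0
finger_force: 14.9
```

Call:
jog_arm(plan=[0,0,0,0,0,-4,0,0,0,0,0,-9,0,0,0,0,0,-14,0,0,0,0,0,-19,0,0,0,0,0,-24,0,0,0,0,0,-29,0,0,0,0,0,-34,0,0,0,0,0,-39,0,0,0,0,0,-44,0,0,0,0,0,-48,0,0,0,0,0,-51,0,0,0,0,0,-52.4,0,0,0,0,0,-52.4,0,0,0,0,0,-52.4])

```text
clock: 6.8
eef_pos: [650.1, -41.9, 138.0]
eef_rot: [3.141, -0.001, 0.613]
wrist_force: [3.2, -3.1, -0.2]
finger_gap: 13.8
finger_force: 15.0
```

```bash
python3 - <<'E'
from fit import *
s=manip.read_state(); print(s['eef_pos'],np.degrees(s['eef_rot']),s['wrist_force'],s['moment'],s['finger_gap'],s['finger_force'])
c=get_calibration("wrist"); p,d=camera("wrist"); np.savez('w3.npz',p=p,d=d,**{k:np.array(v) for k,v in c.items()})
a=ortho(p,c,650,-42,151,60,400); b=ortho(p,c,650,-42,187,60,400)
cv2.imwrite('pics/w3.png',np.hstack([a,b])[...,::-1])
E
```

```text
[650.05641473 -41.90294017 138.04885691] [ 1.79949693e+02 -2.92185635e-02  3.51166045e+01] [ 3.22238502 -3.09367756 -0.18973676] [-0.61661902 -0.73783474 -0.04868276] 13.754752831832493 14.950014352798462
```

View pics/w3.png

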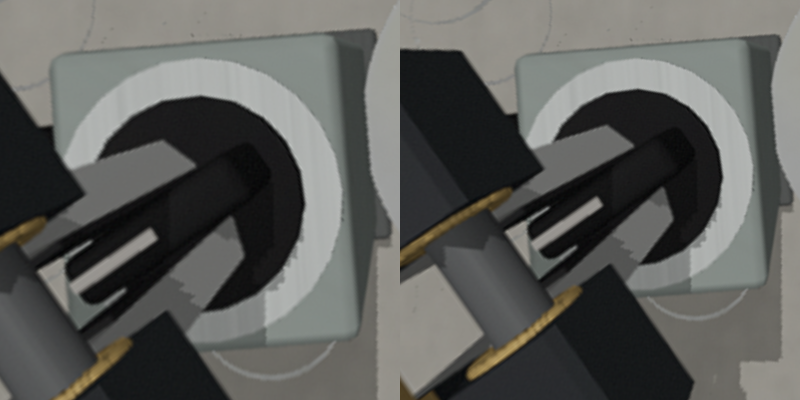

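The right half shows the pointer line from (600,203) to (535,246), at about 55–56°. The fingers hide the dash. I'll release, rise and back away to check it, and look at the tray from the same pose.

Call:
jog_arm(plan=[0,0,0,0,0,0,0,0,0,0,0,0,0,0,0,0,0,0,0,0,0,0,0,0,0,0,0,0,0,0], claw=0.05)

```text
clock: 7.35
eef_pos: [649.6, -41.5, 137.9]
eef_rot: [-3.141, 0.0, 0.612]
wrist_force: [-0.1, 0.1, 0.4]
finger_gap: 48.6
finger_force: 0.0
```

Call:
jog_arm(plan=[0,0,0.01,0,0,0,0,0,0.03,0,0,0,0,0,0.06,0,0,0,-0.02,-0.02,0.09,0,0,-5,-0.05,-0.05,0.12,0,0,-12,-0.08,-0.085,0.13,0,0,-20,-0.11,-0.12,0.13,0,0,-27,-0.14,-0.15,0.13,0,0,-33,-0.15,-0.16,0.13,0,0,-35,-0.15,-0.16,0.13,0,0,-35,-0.15,-0.16,0.13,0,0,-35])

```text
clock: 8.45
eef_pos: [500.3, -201.1, 268.4]
eef_rot: [3.142, -0.001, 0.003]
wrist_force: [0.3, 0.2, -1.0]
finger_gap: 50.0
finger_force: 0.0
```

```bash
python3 - <<'E'
from fit import *
s=manip.read_state(); print(s['eef_pos'],np.degrees(s['eef_rot']),s['wrist_force'])
c=get_calibration("wrist"); p,d=camera("wrist"); np.savez('w4.npz',p=p,d=d,**{k:np.array(v) for k,v in c.items()})
a=ortho(p,c,650,-42,151,50,200); b=ortho(p,c,650,-42,187,50,200); e=ortho(p,c,467,-276,6,100,400)
o=np.zeros((400,800,3),np.uint8); o[:200,:200]=a;o[:200,200:400]=b;o[:,400:]=e
o[200:400,:400]=np.hstack([cv2.resize(p,(280,210))[:200],o[200:400,280:400]])
cv2.imwrite('pics/w4.png',o[...,::-1])
E
```

```text
[ 500.26698755 -201.14182109  268.40595154] [ 1.79999708e+02 -3.80213113e-02  1.48502537e-01] [ 0.25172556  0.2277157  -0.9713491 ]
```

View pics/w4.png

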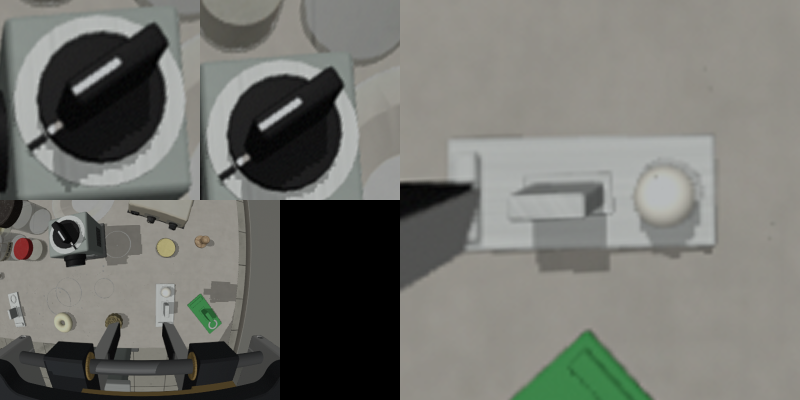

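The left crop shows the white pointer line collinear with the black dash at (38,140). The right crop shows the tray plate at (450,137)–(714,249) with yaw ≈ 0, the fin at (550,200) and the ball in its pocket at (663,195). Now the numbers.

```bash
cat > tray.py <<'E'
from h import *
z=np.load('w4.npz'); p=z['p']; c={k:z[k] for k in('fx','fy','cx','cy','origin','attitude')}
H=60;n=960;s=.125;cx,cy=650,-42
yy,xx=np.mgrid[:n,:n]
A=cv2.cvtColor(ortho(p,c,cx,cy,151,H,n),cv2.COLOR_RGB2HSV).astype(int)
col=((A[...,1]<11)&(A[...,2]>100)&(np.hypot(xx-480,yy-480)<50/s)).astype(np.uint8)
col=cv2.morphologyEx(col,2,np.ones((9,9))); e=cv2.fitEllipse(cv2.convexHull(max(cv2.findContours(col,0,2)[0],key=cv2.contourArea)))
o=np.array([cx-H+e[0][0]*s,cy+H-e[0][1]*s]); print('collar',o,np.array(e[1])*s)
ang=lambda q:np.degrees(np.arctan2(-(q[0]-o[0]),-(q[1]-o[1])))
for nm,zz,f,r0,r1 in [('dash',151,lambda B:B[...,2]<80,35,43),('rim white',157,lambda B:B[...,2]>80,26,31),('line',187,lambda B:B[...,2]>100,6,22)]:
    B=cv2.cvtColor(ortho(p,c,cx,cy,zz,H,n),cv2.COLOR_RGB2HSV).astype(int)
    X=cx-H+xx*s;Y=cy+H-yy*s;r=np.hypot(X-o[0],Y-o[1]); m=(f(B)&(r>r0)&(r<r1)).astype(np.uint8)
    N,L,S,C=cv2.connectedComponentsWithStats(m)
    for i in range(1,N):
        if S[i,4]*s*s>6:
            q=(cx-H+C[i][0]*s,cy+H-C[i][1]*s)
            l=cv2.fitLine(np.argwhere(L==i)[:,::-1].astype(np.float32),2,0,.01,.01).ravel()
            print(nm,round(S[i,4]*s*s,1),np.round(q,1),'bearing',ang(q).round(2),'dir',np.degrees(np.arctan2(l[0],-l[1])).round(2))
e=cv2.cvtColor(ortho(p,c,467,-276,6,100,1000),cv2.COLOR_RGB2HSV).astype(int); 
g=((e[...,2]>150)).astype(np.uint8); g[700:]=0
g=cv2.morphologyEx(g,3,np.ones((61,61)));g=cv2.morphologyEx(g,2,np.ones((25,25)))
k=max(cv2.findContours(g,0,2)[0],key=cv2.contourArea); r=cv2.minAreaRect(k); print('plate',367+r[0][0]*.2,-176-r[0][1]*.2,np.array(r[1])*.2,r[2]); x,y,w,h=cv2.boundingRect(k);print(367+x*.2,367+(x+w)*.2,-176-y*.2,-176-(y+h)*.2)
# fin top and ball by depth
d=z['d'].astype(float); v,u=np.mgrid[:420,:560].astype(float); t=np.hypot((u-c['cx'])/c['fx'],(v-c['cy'])/c['fy'])
P=wray(u,v,c)*(d/np.cos(t))[...,None]+c['origin']
m=(abs(P[...,0]-455)<45)&(abs(P[...,1]+272)<25)&(P[...,2]>43)&(P[...,2]<55)
q=P[m].astype(np.float32); print('fin',len(q),cv2.minAreaRect(q[:,:2]),q.min(0),q.max(0))
m=(abs(P[...,0]-502)<16)&(abs(P[...,1]+272)<25)&(P[...,2]>16)
q=P[m]; M=np.c_[2*q,np.ones(len(q))]; x=np.linalg.lstsq(M,(q**2).sum(1),rcond=None)[0]; print('ball',len(q),x[:3],np.sqrt(x[3]+x[:3]@x[:3]))
E
python3 tray.py
```

```text
collar [651.82966614 -44.45614624] [80.25085449 85.7803421 ]
dash 184.2 [666.3 -12.8] bearing -155.4 dir 93.05
dash 27.7 [617.9 -63.6] bearing 60.55 dir 54.32
rim white 122.4 [676.5 -53.8] bearing -69.17 dir 21.37
rim white 20.2 [626.6 -57.9] bearing 61.88 dir 49.27
line 148.4 [650.4 -26.7] bearing 175.42 dir 87.13
line 77.0 [671.  -44.8] bearing -89.01 dir 179.0
line 65.6 [639.1 -49.3] bearing 69.11 dir 53.85
plate 457.5011840820313 -273.3708984375 [ 60.35484619 133.57703857] 88.0733413696289
390.4 524.0 -243.0 -305.0Traceback (most recent call last):
  File "tray.py", line 27, in <module>
    q=P[m].astype(np.float32); print('fin',len(q),cv2.minAreaRect(q[:,:2]),q.min(0),q.max(0))
                                                  ~~~~~~~~~~~~~~~^^^^^^^^^
cv2.error: OpenCV(4.12.0) /io/opencv/modules/imgproc/src/convhull.cpp:143: error: (-215:Assertion failed) total >= 0 && (depth == CV_32F || depth == CV_32S) in function 'convexHull'
```

Relative to the knob axis (649.7, −42), the dash bears 55.8°, the rim line 55.5° and the bar line 55.4°, so the knob is set. Next I'll locate the fin and ball.

```bash
python3 - <<'E'
from h import *
z=np.load('w4.npz'); c={k:z[k] for k in('fx','fy','cx','cy','origin','attitude')}
d=z['d'].astype(float); v,u=np.mgrid[:420,:560].astype(float); t=np.hypot((u-c['cx'])/c['fx'],(v-c['cy'])/c['fy'])
P=wray(u,v,c)*(d/np.cos(t))[...,None]+c['origin']
R0=(abs(P[...,0]-455)<75)&(abs(P[...,1]+272)<40)
q=P[R0&(P[...,2]<90)]; print(len(q),np.histogram(q[:,2],bins=range(-10,90,5))[0])
q=P[R0&(P[...,2]>38)&(P[...,2]<70)&(P[...,0]<485)]; print('fin',q.min(0).round(1),np.median(q,0).round(1),q.max(0).round(1))
q=P[R0&(P[...,2]>3)&(P[...,2]<12)]; print('plate',cv2.minAreaRect(q[:,:2].astype(np.float32).copy()))
q=P[(abs(P[...,0]-502)<15)&(abs(P[...,1]+272)<25)&(P[...,2]>18)]; print(len(q),q.max(0),q.min(0),q.mean(0))
E
```

```text
4623 [   0 1028 1038 1762  121   13   51  112  217   38   32  211    0    0
    0    0    0    0    0]
fin [ 434. -279.   38.] [ 453.3 -271.8   47.2] [ 469.6 -266.    50. ]
plate ((457.9156188964844, -272.5184020996094), (133.298583984375, 56.85078430175781), 1.186354398727417)
2631 [ 516.99543652 -247.03084913  437.10955236] [ 488.15981145 -286.00640628   18.22344383] [ 508.70916854 -270.35402708  364.83573295]
```

Call:
jog_arm(plan=[-0.024,-0.036,0,0,0,0.4,-0.048,-0.0715,-0.02,0,0,0.4,-0.048,-0.0715,-0.05,0,0,0.4,-0.048,-0.0715,-0.09,0,0,0.4,-0.048,-0.0715,-0.13,0,0,0.4,-0.048,-0.0715,-0.16,0,0,0.4,-0.048,-0.0715,-0.18,0,0,0.4,-0.048,-0.0715,-0.2,0,0,0.4,-0.048,-0.0715,-0.2,0,0,0.4,-0.048,-0.0715,-0.2,0,0,0.4])

```text
clock: 9.5
eef_pos: [452.5, -272.6, 68.3]
eef_rot: [-3.141, 0.0, 0.01]
wrist_force: [0.0, -0.7, 0.4]
finger_gap: 50.5
finger_force: 0.0
```

```bash
python3 - <<'E'
from h import *
s=manip.read_state(); c=get_calibration("wrist"); p,d=camera("wrist"); print(s['eef_pos'],np.degrees(s['eef_rot']),s['wrist_force'])
np.savez('w5.npz',p=p,d=d,**{k:np.array(v) for k,v in c.items()})
d=d.astype(float); v,u=np.mgrid[:420,:560].astype(float); t=np.hypot((u-c['cx'])/c['fx'],(v-c['cy'])/c['fy'])
P=wray(u,v,c)*(d/np.cos(t))[...,None]+c['origin']
R0=(abs(P[...,0]-455)<75)&(abs(P[...,1]+272)<40)
q=P[R0&(P[...,2]>44)&(P[...,2]<53)&(P[...,0]<485)]; print('fin',len(q),q.min(0).round(1),np.median(q,0).round(1),q.max(0).round(1),cv2.minAreaRect(q[:,:2].astype(np.float32).copy()))
q=P[R0&(P[...,2]>4)&(P[...,2]<9)]; print('plate',cv2.minAreaRect(q[:,:2].astype(np.float32).copy()))
for sg in(-1,1):
    q=P[(abs(P[...,0]-452)<20)&((P[...,1]+272)*sg>15)&(abs(P[...,1]+272)<50)&(P[...,2]>60)&(P[...,2]<130)]; print('finger',sg,len(q),q.min(0).round(1),q.max(0).round(1))
q=P[(np.hypot(P[...,0]-502,P[...,1]+272)<16)&(P[...,2]>22)&(P[...,2]<40)]; print('ball',len(q),q.mean(0),q[:,2].max(),q[q[:,2]>33].mean(0))
E
```

```text
[ 452.46948194 -272.60355564   68.28095762] [-1.79986736e+02  1.16625568e-02  5.55502480e-01] [ 0.0292774  -0.73702264  0.38136578]
fin 734 [ 433.9 -278.7   44. ] [ 452.4 -273.    47.5] [ 469.4 -267.2   49.7] ((451.7121887207031, -272.74755859375), (35.50421905517578, 11.305885314941406), 0.9582837224006653)
plate ((457.34320068359375, -272.6621398925781), (133.15829467773438, 55.660682678222656), 1.2833677530288696)
finger -1 764 [ 444.6 -309.7   94.9] [ 463.3 -297.2  130. ]
finger 1 749 [ 444.2 -248.    95.3] [ 462.6 -235.4  130. ]
ball 1084 [ 502.09103806 -271.81118817   31.05729627] 36.77770593528592 [ 501.06937399 -271.81107059   34.44805436]
```

The tip offset is confirmed at 26.8 mm, and the fingers are centred on the fin. Descending to grip.

Call:
jog_arm(plan=[0,0,-0.02,0,0,0.3,0,0,-0.04,0,0,0.6,0,0,-0.055,0,0,0.6,0,0,-0.065,0,0,0.6,0,0,-0.073,0,0,0.6,0,0,-0.078,0,0,0.6,0,0,-0.078,0,0,0.6,0,0,-0.078,0,0,0.6])

```text
clock: 10.35
eef_pos: [452.0, -273.3, -9.5]
eef_rot: [3.141, -0.001, 0.018]
wrist_force: [-0.1, -0.3, -0.3]
finger_gap: 50.0
finger_force: 0.0
```

Call:
jog_arm(plan=[0,0,0,0,0,0,0,0,0,0,0,0,0,0,0,0,0,0,0,0,0,0,0,0,0,0,0,0,0,0,0,0,0,0,0,0,0,0,0,0,0,0], claw=0.016, force=25)

```text
clock: 11.05
eef_pos: [451.7, -273.1, -10.1]
eef_rot: [-3.142, 0.0, 0.018]
wrist_force: [-0.4, -0.0, -0.2]
finger_gap: 16.1
finger_force: 0.0
```

Call:
jog_arm(plan=[0,0,0,0,0,0,0,0,0,0,0,0,0,0,0,0,0,0,0,0,0,0,0,0], claw=0.005)

```text
clock: 11.45
eef_pos: [451.7, -273.1, -10.1]
eef_rot: [-3.142, 0.0, 0.019]
wrist_force: [-0.1, -0.2, 0.5]
finger_gap: 11.5
finger_force: 25.0
```

Gripped, at 11.5 mm and 25 N. Lifting gently.

Call:
jog_arm(plan=[0,0,0.001,0,0,0,0,0,0.003,0,0,0,0,0,0.006,0,0,0,0,0,0.01,0,0,0,0,0,0.015,0,0,0,0,0,0.021,0,0,0,0,0,0.028,0,0,0,0,0,0.035,0,0,0,0,0,0.042,0,0,0,0,0,0.049,0,0,0,0,0,0.056,0,0,0,0,0,0.063,0,0,0,0,0,0.069,0,0,0,0,0,0.075,0,0,0,0,0,0.08,0,0,0,0,0,0.084,0,0,0,0,0,0.087,0,0,0,0,0,0.0885,0,0,0,0,0,0.089,0,0,0,0,0,0.089,0,0,0])

```text
clock: 13.45
eef_pos: [451.7, -273.1, 78.8]
eef_rot: [-3.142, 0.0, 0.018]
wrist_force: [0.3, 0.8, -1.7]
finger_gap: 11.6
finger_force: 25.0
```

```bash
cat > chk.py <<'E'
from h import *
s=manip.read_state(); c=get_calibration("wrist"); p,d=camera("wrist"); e=s['eef_pos']; print(e,np.degrees(s['eef_rot']),s['wrist_force'],s['moment'],s['finger_gap'],s['finger_force'],s['clock'])
d=d.astype(float); v,u=np.mgrid[:420,:560].astype(float); t=np.hypot((u-c['cx'])/c['fx'],(v-c['cy'])/c['fy'])
P=wray(u,v,c)*(d/np.cos(t))[...,None]+c['origin']
yaw=s['eef_rot'][2]; a=np.array([np.cos(yaw),np.sin(yaw),0]); b=np.array([-a[1],a[0],0])
L=np.stack([(P-e)@a,(P-e)@b,P[...,2]-e[2]-10],-1) # local tray frame
m=(L[...,0]>22)&(L[...,0]<71)&(abs(L[...,1])<26)&(abs(L[...,2]-6)<5)&(np.hypot(L[...,0]-50,L[...,1])>19)
q=P[m]; k=np.linalg.lstsq(np.c_[q[:,:2]-e[:2],np.ones(len(q))],q[:,2],rcond=None)[0]; print('plate',len(q),'slope deg',np.degrees(k[:2]),'z at fin',k[2])
w=abs(L[...,0]-50)<20; m=w&(abs(L[...,1])<20)&(L[...,2]>20)&(L[...,2]<42); q=P[m]
h=cv2.cvtColor(p,cv2.COLOR_RGB2HSV)
x=np.linalg.lstsq(np.c_[2*q,np.ones(len(q))],(q**2).sum(1),rcond=None)[0]; print('ball',len(q),x[:3],'r',np.sqrt(x[3]+x[:3]@x[:3]),'local',((x[:3]-e)@a).round(1),((x[:3]-e)@b).round(1),'top',np.percentile(q[:,2],98))
np.savez('wl.npz',p=p,d=d,**{k:np.array(v) for k,v in c.items()})
# lens barrel points
g=P[(P[...,2]>80)&(P[...,2]<142)&(P[...,0]>570)&(P[...,0]<603)&(abs(P[...,1]+48)<40)]
if len(g)>50:
    print('barrel',len(g),g.min(0).round(1),g.max(0).round(1))
    for x0 in range(572,603,4):
        f=g[abs(g[:,0]-x0)<2]
        if len(f)>5: print(x0,len(f),f[:,1].min().round(1),f[:,1].max().round(1),f[:,2].max().round(1))
E
python3 chk.py; python3 - <<'E'
from h import *
# lens from first wrist view
z=np.load('w1.npz'); c={k:z[k] for k in('fx','fy','cx','cy','origin','attitude')}
d=z['d'].astype(float); v,u=np.mgrid[:420,:560].astype(float); t=np.hypot((u-c['cx'])/c['fx'],(v-c['cy'])/c['fy'])
P=wray(u,v,c)*(d/np.cos(t))[...,None]+c['origin']
g=P[(P[...,2]>95)&(P[...,2]<145)&(P[...,0]>565)&(P[...,0]<603)&(abs(P[...,1]+48)<40)]
print(g.min(0),g.max(0))
for x0 in range(572,603,4):
    f=g[abs(g[:,0]-x0)<2]
    if len(f)>5: print(x0,len(f),f[:,1].min().round(1),f[:,1].max().round(1),f[:,2].max().round(1))
E
```

```text
[ 451.67861876 -273.09194746   78.84515282] [-1.79994731e+02  7.56028212e-03  1.05685989e+00] [ 0.26569629  0.77738262 -1.65712694] [0.04012928 0.00057832 0.00572126] 11.600432528496492 24.999728500843048 13.45
plate 3879 slope deg [-0.01542516  0.09104811] z at fin 94.61780198075886
ball 2315 [ 501.13997321 -272.06076053  110.13034959] r 14.446908316773364 local 49.5 0.1 top 124.72571339104822
barrel 519 [579.4 -74.9  86.4] [602.9 -43.4 116.7]
580 107 -72.8 -43.4 114.0
584 66 -72.6 -61.6 113.6
588 66 -72.2 -62.6 113.8
592 67 -72.1 -62.0 114.3
596 108 -74.9 -57.6 115.8
600 80 -74.9 -67.6 116.7
[579.3914389  -72.75684576 105.17480271] [602.99880858 -19.63920234 139.15905598]
580 62 -62.7 -23.3 135.1
584 156 -69.9 -23.1 134.9
588 167 -70.3 -22.7 134.6
592 125 -70.5 -21.4 134.8
596 175 -69.6 -20.3 138.0
600 180 -72.8 -19.9 139.2
```

The tray is level, the ball sits centred at z = 110.1, and the lens face at (579.9, −47.7) agrees with the fitted pose. Carrying it to put the ball at (530.1, −51.8).

Call:
jog_arm(plan=[0.0003,0.002,0,0,0,0.03,0.0008,0.006,0,0,0,0.1,0.0016,0.012,0,0,0,0.2,0.0027,0.02,0,0,0,0.33,0.004,0.03,0,0,0,0.5,0.0056,0.042,0,0,0,0.7,0.0073,0.055,0,0,0,0.91,0.009,0.068,0,0,0,1.13,0.0107,0.081,0,0,0,1.34,0.0125,0.094,0,0,0,1.56,0.0142,0.107,0,0,0,1.77,0.0159,0.12,0,0,0,2,0.0176,0.133,0,0,0,2.2,0.0194,0.146,0,0,0,2.42,0.021,0.158,0,0,0,2.62,0.0224,0.169,0,0,0,2.8,0.0237,0.179,0,0,0,2.97,0.0249,0.188,0,0,0,3.12,0.026,0.196,0,0,0,3.25,0.0269,0.203,0,0,0,3.37])

```text
clock: 15.5
eef_pos: [478.7, -69.5, 78.9]
eef_rot: [3.142, 0.0, 0.077]
wrist_force: [-1.0, -0.3, -1.5]
finger_gap: 12.0
finger_force: 25.0
```

Call:
jog_arm(plan=[0.0008,0.006,0,0,0,0.1,0.0014,0.0105,0,0,0,0.17,0.0017,0.013,0,0,0,0.22,0.0019,0.0142,0,0,0,0.23,0.0019,0.0142,0,0,0,0.23,0.0019,0.0142,0,0,0,0.23,0.0019,0.0142,0,0,0,0.23,0.0019,0.0142,0,0,0,0.23,0.0019,0.0142,0,0,0,0.23,0.0019,0.0142,0,0,0,0.23])

```text
clock: 16.5
eef_pos: [480.5, -55.9, 78.9]
eef_rot: [3.142, 0.0, 0.081]
wrist_force: [-0.4, 0.3, -2.7]
finger_gap: 12.0
finger_force: 25.0
```

```bash
python3 chk.py; python3 - <<'E'
from h import *
p,_=camera("side"); w=np.load('wl.npz')['p']; o=np.zeros((420,800,3),np.uint8); o[:,:400]=cv2.resize(w,(560,420))[:,80:480]; o[:400,400:]=cv2.resize(p[150:250,265:365],(400,400))
cv2.imwrite('pics/fin.png',o[...,::-1])
E
```

```text
[480.51624756 -55.93535899  78.92587498] [1.79999799e+02 1.44776957e-03 4.65549438e+00] [-0.35298639  0.30922076 -2.70267827] [-0.01014473  0.02064946 -0.0600278 ] 12.03072835399093 24.99978482723236 16.5
plate 3863 slope deg [-0.03420098  0.02233015] z at fin 94.73705196291166
ball 2316 [529.67238746 -53.13432109 110.26717195] r 14.426995902830162 local 49.2 -1.2 top 124.84358466911544
barrel 6111 [577.7 -73.2  80.4] [603.  -8. 142.]
576 10 -32.8 -24.9 117.8
580 1273 -71.2 -23.9 135.3
584 721 -71.0 -23.7 135.0
588 712 -70.8 -23.6 135.0
592 856 -70.5 -20.5 137.0
596 880 -73.2 -20.2 137.9
600 934 -72.5 -8.0 141.7
```

View pics/fin.png

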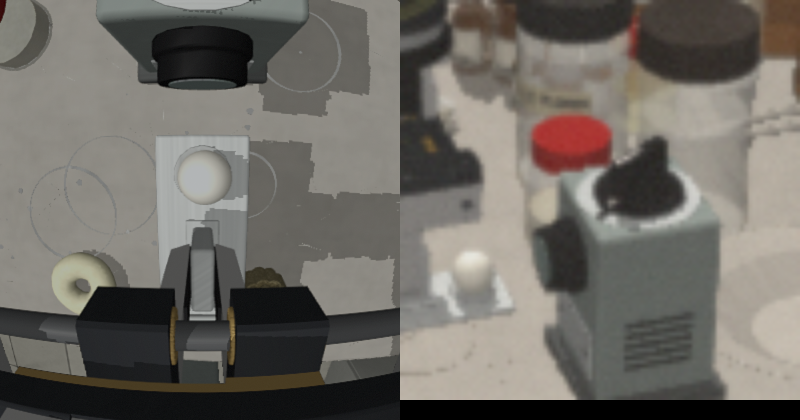

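The view shows the ball in its pocket at (203,177), facing the lens at (205,70), and the knob pointer still at the dash. I'll make a small 1.3 mm correction and let it settle.

Call:
jog_arm(plan=[0,0.0004,0,0,0,0,0.0002,0.0009,0,0,0,0,0.0004,0.0013,0,0,0,0,0.0004,0.0013,0,0,0,0,0.0004,0.0013,0,0,0,0,0.0004,0.0013,0,0,0,0,0.0004,0.0013,0,0,0,0,0.0004,0.0013,0,0,0,0,0.0004,0.0013,0,0,0,0,0.0004,0.0013,0,0,0,0,0.0004,0.0013,0,0,0,0,0.0004,0.0013,0,0,0,0,0.0004,0.0013,0,0,0,0,0.0004,0.0013,0,0,0,0,0.0004,0.0013,0,0,0,0])

```text
clock: 18.1
eef_pos: [480.9, -54.6, 78.9]
eef_rot: [3.142, 0.0, 0.081]
wrist_force: [-0.8, -0.3, -1.6]
finger_gap: 11.8
finger_force: 25.0
```

```bash
python3 chk.py | head -3; python3 chk.py | sed -n 3p
```

```text
[480.91690502 -54.61097157  78.94958783] [1.79999910e+02 2.45015779e-04 4.65632235e+00] [-0.83194555 -0.26882162 -1.59270987] [0.06881512 0.05307974 0.01895638] 11.79816426007128 24.999626576900482 18.1
plate 3855 slope deg [-0.04295697  0.05235274] z at fin 94.76809057385464
ball 2313 [530.04429862 -51.78437389 110.25780247] r 14.45175570524281 local 49.2 -1.2 top 124.87347702347391
ball 2314 [530.0433027  -51.77615558 110.28898027] r 14.432422029629825 local 49.2 -1.2 top 124.96817201888422
```

The ball is still at (530.0, −51.8, 110.3), on target. Handing in.

```bash
python3 -c "
from cell import manip
print(manip.sign_off())"
```

```text
the job is handed in; nothing more can be done
None
```

The job is handed in at about 18 s: the knob pointer is within about 0.5° of the index mark, and the arm is holding the tray level and still with the ball measured within about 1 mm of the view point, about 50 mm from the lens glass.

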